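# Open the case, flip the scooter's kickstand, hold the frame upright

## Robot

A 7-joint arm with a two-finger parallel gripper is mounted at the origin on the work surface. World frame = base frame: x ahead of the robot, y to its left, z up, the work surface at z = 0. Lengths are in m, angles in rad, forces in N, time in s.
With the tool pointing down it reaches from about 0.425 to 0.925 m from the base axis. Payload 6.8 kg.
Tool frame: the origin (TCP) lies at the very end of the fingers, on their centre line; the grasp point (between the pads) lies 19 mm behind it; z points along the fingers, y is the line along which they close (so a half turn about z gives the same grasp; the last joint's range is limited). The gripper opens to 85 mm and grips with 20 to 120 N. Pads are 22 mm wide; open, the fingers measure 114 mm over their backs; the gripper's body (76 mm by 85 mm) begins 54 mm behind the grasp point. The pads swing forward as they close: fully open they stand 13 mm farther back than shut.
Start: joints at [-1.434, 0.477, 0.022, 1.555, -0.011, 1.109, -0.083], TCP at [0.164, 0.655, 0.231] pointing down, gripper open.
Joint ranges: [-2.96, 2.96], [-0.34, 2.1], [-1.41, 1.46], [0.24, 2.44], [-1.37, 4.51], [0.17, 1.92], [-2.96, 2.96]. Speed limits (rad/s): [2.39, 2.39, 3.14, 3.14, 3.14, 3.14, 3.14].

## Interface

Orientations are given as a unit quaternion [w, x, y, z].
In Python, from station import * gives the robot as it stands.
- The arm moves only by the tool jog_arm, never from a script. Its argument "moves" is one flat list of numbers, 7 for each row, row after row: the shift along the tool's x, y, z normalised to -1 to 1, where 1 is 20 mm, then the turn, a rotation vector about the tool's x, y, z normalised to -1 to 1, where 1 is 4 degrees, then the opening, from 0 (shut) to 1 (fully open). In form: [x, y, z, rx, ry, rz, claw, x, y, z, rx, ry, rz, claw, ...]. A call has exactly 8 rows; each row shifts and turns the commanded pose from where the row before left it, along the tool's axes as they then stand; what a row does not reach is not made up. A row lasts 1/12 s, in which the tool goes at most 41.7 mm and 7.16 degrees, less where a joint would pass 70% of its speed; a pose out of reach is approached as far as the arm can. A call with a number of a shift or a turn outside -1 to 1 is refused whole. A call with a gripper value outside its range is refused whole. The fingers move at their own pace and stop on an object; "grip_force" is the grip in N (left out, the last holds). Time passes only in rows, so rows that do not move let the fingers close, or fill a call up. It gives the time, the measured TCP pose, the force, the opening and the grip force at its end, in the units of the state.
- get_obs(): the state, without advancing time (a new reading comes with each control period).
- read_camera(name): name is "scene" or "top" or "wrist"; returns a dict with "color" (384x512x3 uint8, blue, green, red), "fx", "fy", "cx", "cy" (pixels), "rvec" (rotation vector, rad) and "tvec" (3), from world to camera coordinates, as OpenCV has them. Camera axes: x right, y down, z forward; pixel columns grow to the right and rows downward; lengths in m; the calibration is good to about 2 mm. The wrist camera is an equidistant fisheye: a pixel r from the principal point sees the ray r / f radians off the axis. A picture is of the moment at which its call begins. There is no depth.
- hand_in(): hands the job in; it is judged then, once.
The state is a dict: "t": time; "q": joint angles; "joint_vel": joint speeds; "joint_torque": joint torques, N m; "eef_pos": TCP position; "tool_rot": TCP orientation; "contact_force": force on the tool from outside, world axes, zero at the start; "torque": the same for the moment, N m; "gripper_width": opening from 0.0 (shut) to 1.0 (fully open); "grasp_force": force on a finger pad.
Only numpy, scipy, OpenCV 4.12 (cv2) and the standard library are available. Lean on these libraries where they do the work, as an engineer would, in place of code of your own. Each camera call takes 0.05 s, during which the arm holds its last target. There are 200 camera calls.

## Task

Get the rear end of the small scooter ready for a colleague who will work on it with the tools from the grey case: first lift the case's lid right open until it rests back on its stop, and after that flip the scooter's kickstand down over its centre until it snaps fully down. Then grip the black tube along the top of the scooter's frame, bring the frame upright out of its sideways lean and finish while still holding that tube in the gripper with the frame upright, neither leaning on the kickstand nor let go. Leave the other things on the bench where they are and the case open.

Things in the scene. Friction and masses are not known exactly. Their poses are not given: they have to be found in the camera images.
- case: Grey plastic tool case fixed to the bench, 160 (its x) x 220 (its y) x 70 tall, walls 6; origin under its centre, x points from the handle side of the lid to the hinge side, z up. Closed, an 8 thick lid lies on it; inside are small tools.
- case_lid (a joint): Lid angle in rad: 0 closed, grows as the handle side is lifted, 1.9 resting open on its stop. The lid weighs about 0.2 kg; let go below about 1.3 rad it falls shut, above 1.7 it falls open onto the stop, where it leans back over the hinge with its outer face and handle to the far (+x) side.
- lid_handle (a point): Middle of the lid's black handle: a round bar, 16 diameter, 50 long along the case's y with free flat ends, on two thin posts; its middle is 40 above the lid's underside and 130 from the hinge line, midway along the lid's y. It can be pinched over its two ends (50 wide), and then turns between the fingers as the lid opens.
- lid_hinge (a point): Middle of the lid's hinge line, on the case's far (+x) upper rim, 70 above the bench; the line runs along the case's y. Turns with the lid.
- chock: Dark steel wheel chock fixed to the bench, plate 230 (its x) x 100 (its y) x 10 thick with two cheeks 48 tall beside the wheel; origin on the bench, x runs along the scooter from the frame tube to the wheel, y to the kickstand's side, z up.
- frame_lean (a joint): Sideways lean of the frame (about 1.1 kg) in rad about the chock's x through frame_hinge: 0 upright, negative away from the kickstand (starts at rest on its stop, -0.28), positive towards it. Let go, it falls freely to either side; a few newtons at the top tube move it. Kickstand down, its foot meets the bench at about +0.17; otherwise the frame tips to +0.45.
- frame_hinge (a point): The line's point about which the frame tips: over the chock's origin, 10 above the bench. Its axes lean with the frame (z up along the frame, y to the kickstand's side).
- top_tube: Black rubber-covered round tube along the top of the frame, 24 diameter, 150 long, free at both ends; origin at its middle, its x along its length, z up along the frame. It lies 240 from the tipping line along the frame and in the frame's middle plane, on a grey 28 diameter upright tube that meets it 20 towards the robot side (-x) of its middle.
- kickstand (a joint): Kickstand angle in rad about the frame's y: 0 folded (leg points to the wheel side, +x, 35 degrees upwards), grows as the leg swings down, 0.61 level, 2.32 fully down, just past straight down. An over-centre spring (0.2 N m at the ends) drives it to 0 below 1.15, to 2.32 above. Pressing the folded leg straight down at its foot with about 4 N flips it.
- kickstand_foot (a point): Centre of the leg's round rubber foot, 16 diameter, 90 from the pivot; the leg is a steel rod, 11 diameter, splayed 20 degrees outwards (to the frame's +y).
- kickstand_pivot (a point): Kickstand pivot on the frame: 35 to -x, 40 to +y and 95 up the frame from frame_hinge; axes as the frame's.
- spray_can: Leave alone (sizes in mm): aluminium spray can, 52 diameter, 150 tall, upright; origin under its centre.
- screwdriver: Leave alone (sizes in mm): black-handled screwdriver, 170 long, lying; origin under its centre.
- tape_roll: Leave alone (sizes in mm): cardboard-coloured ring (tape roll), 90 diameter, 24 tall, lying flat; origin under its centre.
- carton: Leave alone (sizes in mm): cardboard box 90 x 130 x 55; origin under its centre.
- charger_box: Leave alone (sizes in mm): white box 70 x 100 x 35; origin under its centre.
- screw_jar: Leave alone (sizes in mm): jar, 56 diameter, 75 tall; origin under its centre.
- wrench: Leave alone (sizes in mm): steel wrench, 180 long, lying; origin under its centre.

How it is judged:
On the way, in this order (a step that is already met when the one before it is completed fails the run):
1. the case's lid rests open on its stop, the kickstand still folded (value of joint case_lid above 1.8 rad and value of joint kickstand below 1 rad), for 0.2 s.
2. the kickstand has snapped fully down, the lid still open (value of joint kickstand above 2.15 rad and value of joint case_lid above 1.7 rad), for 0.2 s.
3. the frame is held upright by its top tube in the fingers (all of step 2 and value of joint frame_lean between -0.07 and 0.07 rad and contact force between the fingers and top_tube above 3 N), for 0.3 s.
At the end, for the whole second after the job is handed in: The frame stands within 0.07 rad (4 degrees) of upright and still, its top tube gripped by the fingers (more than 3 N), the kickstand fully down (over 2.15 rad) with its foot off the bench, the lid open (over 1.7 rad) (all of step 3 and velocity of joint frame_lean between -0.1 and 0.1 rad/s); the arm keeps its last pose, push and grip.
It fails at once if a bystander is pushed more than 40 mm from its place (distance of any of spray_can, screwdriver, tape_roll, carton, charger_box, screw_jar, wrench from where it was at the start of the episode above 0.04 m).
It also fails if it takes over 66 s, if anything falls off the work surface, if the arm or the gripper's body presses on something with over 40 N, if the wrist force passes 120 N, or if a joint passes its speed limit or range.

## Working session

There is one attempt and no reset: what is moved stays moved. The work goes in short steps, Python scripts to look and compute and a tool call to move; the robot and the scene stay as the last step left them, time stands still between calls to the robot, and variables do not carry over. Pictures are saved under pics/ and viewed, at most 10 in all, crops included, and the job is handed in when it is done.

Besides the shell and the picture viewer there is one more tool, called after ">>>" as name(argument=value, ...) on one line, values as JSON. jog_arm: Moves the arm, as the interface text tells. Scaled input: -1 to 1 covers 20 mm each way for a shift and 4 degrees each way for a turn. Its arguments: {"type":"object","properties":{"moves":{"type":"array"},"grip_force":{"type":"number"}},"required":["moves"]}

```bash
mkdir -p pics; ls
python3 - <<'E'
from station import *
import cv2
for n in ("scene","top"):
    c=read_camera(n); cv2.imwrite(f"pics/{n}0.png",c["color"])
    print(n,[c[k] for k in("fx","fy","cx","cy","rvec","tvec")])
o=get_obs();print(o)
E
```

```text
pics
scene [480.2061070826575, 480.2061070826575, 253.53736958014537, 191.97821052943794, array([ 1.97173773,  1.12482192, -0.56426402]), array([-0.29986279, -0.16950054,  1.92344978])]
top [368.3243330209366, 368.3243330209366, 255.4690271685836, 189.45177852787916, array([ 2.11952241, -2.12138852,  0.17776774]), array([0.01155399, 0.6159202 , 1.35706288])]
{'t': 0.1, 'q': array([-1.43410045,  0.47769709,  0.02236115,  1.55635257, -0.01149107,
        1.10928742, -0.0831129 ]), 'joint_vel': array([-2.04196409e-04, -7.26730194e-04, -8.17249097e-04, -4.40376557e-03,
       -8.94836735e-05, -1.95535557e-05,  4.74812663e-04]), 'joint_torque': array([ 3.89458146e-03, -5.97766399e+01,  1.61291711e+00, -2.81956422e+01,
        1.27098648e-02,  5.05138232e-03,  2.71694330e-05]), 'eef_pos': array([0.1634877 , 0.65435664, 0.23043694]), 'tool_rot': array([-3.22500558e-05,  1.22095156e-01,  9.92518070e-01, -8.07342805e-04]), 'contact_force': array([ 0.01649253, -0.68475682,  0.03022567]), 'torque': array([ 0.01721023,  0.02685541, -0.00636564]), 'grasp_force': 0.0, 'gripper_width': 0.9983282807349914}
```

View pics/scene0.png

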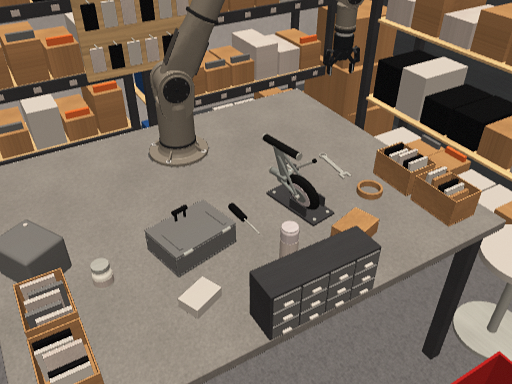

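View pics/top0.png

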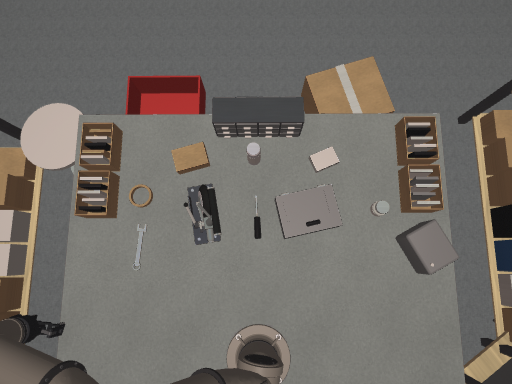

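The scene picture shows the case around (190,235), with its handle at (180,212), and the scooter around (295,180) with its tube at (282,146). The top picture shows the case at (308,210), the tube at (211,212) and the robot base at (258,355). I'll enlarge both areas next.

Run:
```python
import cv2,numpy as np
s=cv2.imread("pics/scene0.png");t=cv2.imread("pics/top0.png")
def crop(i,x,y,w,h):
    c=cv2.resize(i[y:y+h,x:x+w],(400,300),interpolation=cv2.INTER_CUBIC)
    return c
a=np.hstack([crop(s,255,125,100,75+0),crop(s,140,195,100,75)])
b=np.hstack([crop(t,165,175,100,75),crop(t,265,175,100,75)])
cv2.imwrite("pics/c1.png",np.vstack([a,b]))
```

```text
(no output)
```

View pics/c1.png

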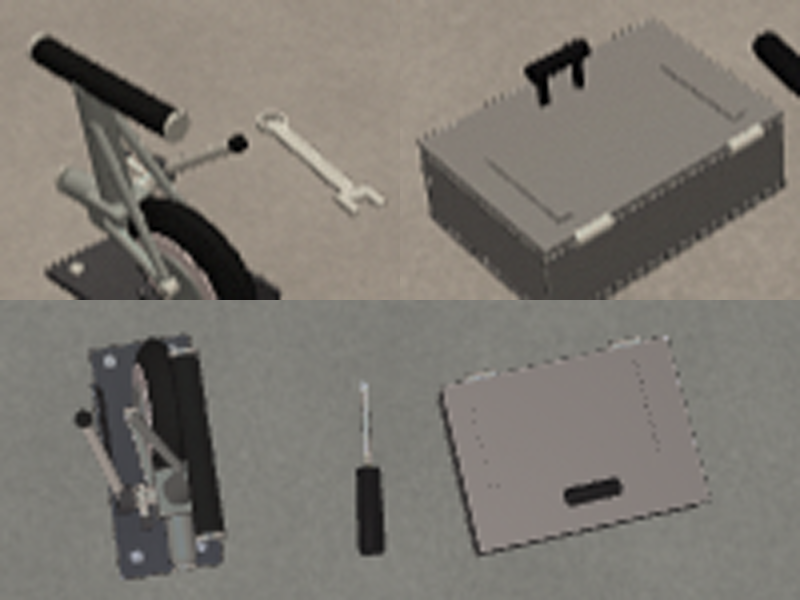

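The crops show four things: the handle bar at top (313,223) / scene (179,209), the kickstand foot at top (186,204) / scene (314,161), the lid corners, and the chock plate corners. I'll turn these into positions.

```bash
cat > h.py <<'E'
import numpy as np,cv2
from scipy.spatial.transform import Rotation as R
C={"scene":(480.206,253.537,191.978,[1.97173773,1.12482192,-0.56426402],[-0.29986279,-0.16950054,1.92344978]),
"top":(368.324,255.469,189.452,[2.11952241,-2.12138852,0.17776774],[0.01155399,0.6159202,1.35706288])}
def ray(n,p):
    f,cx,cy,r,t=C[n];M=R.from_rotvec(r).as_matrix();t=np.array(t)
    d=M.T@np.array([(p[0]-cx)/f,(p[1]-cy)/f,1]);return -M.T@t,d/np.linalg.norm(d)
def plane(n,p,z):
    o,d=ray(n,p);return o+d*(z-o[2])/d[2]
def tri(ps,pt):
    A=[];b=[]
    for n,p in(("scene",ps),("top",pt)):
        o,d=ray(n,p);P=np.eye(3)-np.outer(d,d);A.append(P);b.append(P@o)
    return np.linalg.lstsq(np.vstack(A),np.hstack(b),rcond=None)[0]
def proj(n,X):
    f,cx,cy,r,t=C[n];c=R.from_rotvec(r).as_matrix()@np.array(X)+t
    return np.round([f*c[0]/c[2]+cx,f*c[1]/c[2]+cy],1)
E
cat > m.py <<'E'
from h import *
np.set_printoptions(precision=4,suppress=True)
def rect(n,pts,z):
    Q=np.array([plane(n,p,z)[:2] for p in pts]); return Q
tp=lambda x,y:(x/4+165,(y-300)/4+175)
tc=lambda x,y:((x-400)/4+265,(y-300)/4+175)
ss=lambda x,y:(x/4+255,y/4+125)
sc=lambda x,y:((x-400)/4+140,y/4+195)
Q=rect("top",[tc(443,385),tc(667,340),tc(708,500),tc(478,553)],.078)
print("lid",Q,Q.mean(0)); print([np.linalg.norm(Q[i]-Q[i-1]) for i in range(4)])
S=rect("scene",[sc(548,250),sc(783,117),sc(650,20),sc(418,142)],.078);print("lidscene",S,S.mean(0))
print("handle",tri(sc(557,58),tc(593,492)))
K=rect("top",[tp(90,350),tp(190,337),tp(222,565),tp(122,578)],.01)
print("chock",K,K.mean(0));print([np.linalg.norm(K[i]-K[i-1]) for i in range(4)])
d=(K[0]+K[1]-K[2]-K[3]);print("yaw chock",np.arctan2(d[1],d[0]))
d=(Q[0]+Q[1]-Q[2]-Q[3]);print("yaw case",np.arctan2(d[1],d[0]))
print("foot",tri(ss(238,143),tp(83,418)))
print("tube wheel end",tri(ss(176,123),tp(186,352)))
print("tube robot end",tri(ss(45,46),tp(208,535)))
E
python3 m.py
```

```text
lid [[ 0.5857 -0.0656]
 [ 0.6284 -0.2771]
 [ 0.4776 -0.3094]
 [ 0.429  -0.0963]] [ 0.5302 -0.1871]
[np.float64(0.15972495438280984), np.float64(0.21579885248471967), np.float64(0.15419553825799157), np.float64(0.2185657920949877)]
lidscene [[ 0.6405 -0.2756]
 [ 0.5995 -0.0683]
 [ 0.4415 -0.102 ]
 [ 0.4879 -0.313 ]] [ 0.5423 -0.1897]
handle [ 0.4828 -0.1984  0.107 ]
chock [[0.6328 0.282 ]
 [0.6458 0.1827]
 [0.4209 0.1469]
 [0.4085 0.2434]] [0.527  0.2138]
[np.float64(0.22762541797426866), np.float64(0.10016108364230818), np.float64(0.22767716374287786), np.float64(0.09736964228143273)]
yaw chock 0.16408667333969065
yaw case 0.20192573066127598
foot [0.543  0.2553 0.1656]
tube wheel end [0.5881 0.1564 0.2409]
tube robot end [0.4365 0.1354 0.2378]
```

>>> jog_arm(moves=[0, 0, -0.8, 0, 0, -0.8, 1, 0, 0, -0.8, 0, 0, -0.8, 1, 0, 0, -0.8, 0, 0, -0.8, 1, 0, 0, -0.8, 0, 0, -0.8, 1, 0, 0, -0.8, 0, 0, -0.8, 1, 0, 0, -0.8, 0, 0, -0.8, 1, 0, 0, -0.8, 0, 0, -0.8, 1, 0, 0, -0.8, 0, 0, -0.8, 1])

```text
t: 0.77
eef_pos: [0.1636, 0.6545, 0.3595]
tool_rot: [-0.0, -0.102, 0.995, -0.001]
contact_force: [0.1, 0.0, 0.1]
gripper_width: 0.995
grasp_force: 0.0
```

>>> jog_arm(moves=[-0.35, -1, 0, 0, 0, 0, 1, -0.35, -1, 0, 0, 0, 0, 1, -0.35, -1, 0, 0, 0, 0, 1, -0.35, -1, 0, 0, 0, 0, 1, -0.35, -1, 0, 0, 0, 0, 1, -0.35, -1, 0, 0, 0, 0, 1, -0.35, -1, 0, 0, 0, 0, 1, -0.35, -1, 0, 0, 0, 0, 1])

```text
t: 1.43
eef_pos: [0.2509, 0.5081, 0.3589]
tool_rot: [-0.0, -0.101, 0.995, -0.0]
contact_force: [0.0, 0.1, -0.2]
gripper_width: 1.001
grasp_force: 0.0
```

>>> jog_arm(moves=[-0.35, -1, 0, 0, 0, 0, 1, -0.35, -1, 0, 0, 0, 0, 1, -0.35, -1, 0, 0, 0, 0, 1, -0.35, -1, 0, 0, 0, 0, 1, -0.35, -1, 0, 0, 0, 0, 1, -0.35, -1, 0, 0, 0, 0, 1, -0.35, -1, 0, 0, 0, 0, 1, -0.35, -1, 0, 0, 0, 0, 1])

```text
t: 2.1
eef_pos: [0.3378, 0.3627, 0.359]
tool_rot: [-0.0, -0.101, 0.995, -0.0]
contact_force: [-1.0, 0.3, -0.1]
gripper_width: 0.998
grasp_force: 0.0
```

>>> jog_arm(moves=[-0.35, -1, 0, 0, 0, 0, 1, -0.35, -1, 0, 0, 0, 0, 1, -0.35, -1, 0, 0, 0, 0, 1, -0.35, -1, 0, 0, 0, 0, 1, -0.35, -1, 0, 0, 0, 0, 1, -0.35, -1, 0, 0, 0, 0, 1, -0.35, -1, 0, 0, 0, 0, 1, -0.35, -1, 0, 0, 0, 0, 1])

```text
t: 2.77
eef_pos: [0.4246, 0.2172, 0.359]
tool_rot: [-0.0, -0.101, 0.995, -0.0]
contact_force: [0.8, 0.5, -0.7]
gripper_width: 0.997
grasp_force: 0.0
```

Run:
```python
from station import *
import cv2,pickle
c=read_camera("wrist"); cv2.imwrite("pics/w1.png",c["color"]);pickle.dump(c,open("w1.pkl","wb"))
print([c[k] for k in("fx","fy","cx","cy","rvec","tvec")])
```

```text
[297.3186396354542, 297.3186396354542, 263.6148984990874, 190.46063328981595, array([-1.8704806 , -2.2926327 , -0.30519567]), array([-0.12701212, -0.5114783 ,  0.38250767])]
```

>>> jog_arm(moves=[0.1, -0.9, 0, 0, 0, 0, 1, 0.1, -0.9, 0, 0, 0, 0, 1, 0.1, -0.9, 0, 0, 0, 0, 1, 0.1, -0.9, 0, 0, 0, 0, 1, 0.1, -0.9, 0, 0, 0, 0, 1, 0.1, -0.9, 0, 0, 0, 0, 1, 0.1, -0.9, 0, 0, 0, 0, 1, 0.1, -0.9, 0, 0, 0, 0, 1])

```text
t: 3.48
eef_pos: [0.4373, 0.0732, 0.359]
tool_rot: [-0.0, -0.101, 0.995, -0.0]
contact_force: [-0.2, 0.6, 0.5]
gripper_width: 1.002
grasp_force: 0.0
```

>>> jog_arm(moves=[0.1, -0.9, 0.3, 0, 0, 0, 1, 0.1, -0.9, 0.3, 0, 0, 0, 1, 0.1, -0.9, 0.3, 0, 0, 0, 1, 0.1, -0.9, 0.3, 0, 0, 0, 1, 0.1, -0.9, 0.3, 0, 0, 0, 1, 0.1, -0.9, 0.3, 0, 0, 0, 1, 0.1, -0.9, 0.3, 0, 0, 0, 1, 0.1, -0.9, 0.3, 0, 0, 0, 1])

```text
t: 4.15
eef_pos: [0.4506, -0.071, 0.3108]
tool_rot: [-0.0, -0.101, 0.995, 0.0]
contact_force: [-1.0, 0.6, -0.5]
gripper_width: 0.999
grasp_force: 0.0
```

>>> jog_arm(moves=[0.1, -0.8, 0.3, 0, 0, 0, 1, 0.1, -0.8, 0.3, 0, 0, 0, 1, 0.1, -0.8, 0.3, 0, 0, 0, 1, 0.1, -0.8, 0.3, 0, 0, 0, 1, 0.1, -0.8, 0.3, 0, 0, 0, 1, 0.1, -0.8, 0.3, 0, 0, 0, 1, 0, 0, 0, 0, 0, 0, 1, 0, 0, 0, 0, 0, 0, 1])

```text
t: 4.82
eef_pos: [0.4579, -0.167, 0.2749]
tool_rot: [-0.001, -0.1, 0.995, 0.0]
contact_force: [0.3, 0.5, -1.2]
gripper_width: 0.999
grasp_force: 0.0
```

Run:
```python
from station import *
import cv2,pickle
c=read_camera("wrist"); cv2.imwrite("pics/w2.png",c["color"]);pickle.dump(c,open("w2.pkl","wb"))
print([c[k] for k in("fx","fy","cx","cy","rvec","tvec")],get_obs()["eef_pos"])
import numpy as np
a=cv2.imread("pics/w1.png")
cv2.imwrite("pics/w12.png",cv2.resize(np.hstack([a,c["color"]]),(800,300),interpolation=cv2.INTER_AREA))
```

```text
[297.3186396354542, 297.3186396354542, 263.6148984990874, 190.46063328981595, array([-1.87322221, -2.29124235, -0.30444684]), array([ 0.25513298, -0.44684235,  0.31327659])] [ 0.458217   -0.16619873  0.27510708]
```

View pics/w12.png

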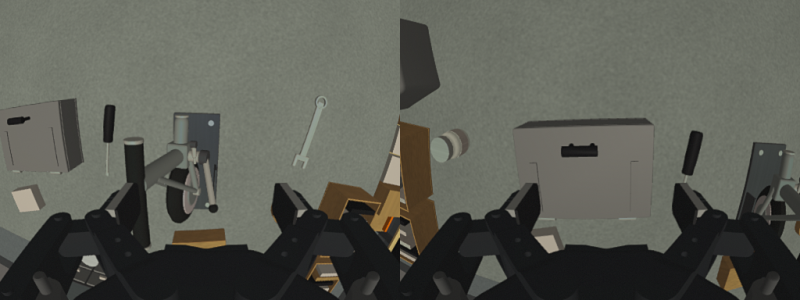

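The wrist views show the handle at about (229,193) in w2, and in w1 the foot at (272,268) and the tube's near end at (172,180). I'll cast rays through these.

```bash
cat >> h.py <<'E'
import pickle
def wray(c,p):
    u=np.array([(p[0]-c["cx"])/c["fx"],(p[1]-c["cy"])/c["fy"]]);th=np.linalg.norm(u)
    d=np.array([*(np.sin(th)*u/th),np.cos(th)]);M=R.from_rotvec(c["rvec"]).as_matrix()
    return -M.T@c["tvec"],M.T@d
def wplane(c,p,z):
    o,d=wray(c,p);return o+d*(z-o[2])/d[2]
def trir(rays):
    A=[];b=[]
    for o,d in rays:
        P=np.eye(3)-np.outer(d,d);A.append(P);b.append(P@o)
    return np.linalg.lstsq(np.vstack(A),np.hstack(b),rcond=None)[0]
E
python3 - <<'E'
from h import *
from m import tc,sc,tp,ss
w1=pickle.load(open("w1.pkl","rb"));w2=pickle.load(open("w2.pkl","rb"))
im=w2["color"];m=(im.max(2)<60).astype(np.uint8);m[:, :190]=0;m[:,270:]=0;m[:175]=0;m[215:]=0
ys,xs=np.nonzero(m);print("handle px",xs.min(),xs.max(),ys.min(),ys.max(),xs.mean(),ys.mean())
h=((xs.min()+xs.max())/2,np.median(ys))
print("handle wrist",wplane(w2,h,.11),"ends",wplane(w2,(xs.min(),h[1]),.11),wplane(w2,(xs.max(),h[1]),.11))
print("top only",plane("top",tc(593,492),.11),"scene only",plane("scene",sc(557,58),.11))
print("tri3",trir([wray(w2,h),ray("top",tc(593,492)),ray("scene",sc(557,58))]))
k=1.28
L=np.array([wplane(w2,((x-400)*k,y*k),.078)[:2] for x,y in((514,129),(653,124),(653,219),(525,219))]);print("lid wrist",L,L.mean(0))
f=(272.6,267.5);im=w1["color"];m=(im.max(2)<60);s=m[255:280,262:285];yy,xx=np.nonzero(s);f=(xx.mean()+262,yy.mean()+255)
print("foot px",f,len(xx),"tri",trir([wray(w1,f),ray("top",tp(83,418)),ray("scene",ss(238,143))]),"wrist+top",trir([wray(w1,f),ray("top",tp(83,418))]),"w+s",trir([wray(w1,f),ray("scene",ss(238,143))]))
print("chock w1",[wplane(w1,(x*k,y*k),.01) for x,y in((175,113),(220,114),(216,209))])
e=(134*k,141*k)
print("tube robot end", trir([wray(w1,e),ray("scene",ss(45,46))]))
E
```

```text
lid [[ 0.5857 -0.0656]
 [ 0.6284 -0.2771]
 [ 0.4776 -0.3094]
 [ 0.429  -0.0963]] [ 0.5302 -0.1871]
[np.float64(0.15972495438280984), np.float64(0.21579885248471967), np.float64(0.15419553825799157), np.float64(0.2185657920949877)]
lidscene [[ 0.6405 -0.2756]
 [ 0.5995 -0.0683]
 [ 0.4415 -0.102 ]
 [ 0.4879 -0.313 ]] [ 0.5423 -0.1897]
handle [ 0.4828 -0.1984  0.107 ]
chock [[0.6328 0.282 ]
 [0.6458 0.1827]
 [0.4209 0.1469]
 [0.4085 0.2434]] [0.527  0.2138]
[np.float64(0.22762541797426866), np.float64(0.10016108364230818), np.float64(0.22767716374287786), np.float64(0.09736964228143273)]
yaw chock 0.16408667333969065
yaw case 0.20192573066127598
foot [0.543  0.2553 0.1656]
tube wheel end [0.5881 0.1564 0.2409]
tube robot end [0.4365 0.1354 0.2378]
handle px 206 252 183 200 229.46464646464648 192.96248196248197
handle wrist [ 0.4854 -0.2002  0.11  ] ends [ 0.4905 -0.2251  0.11  ] [ 0.4805 -0.1757  0.11  ]
top only [ 0.4822 -0.1989  0.11  ] scene only [ 0.487  -0.1989  0.11  ]
tri3 [ 0.4843 -0.1992  0.1086]
lid wrist [[ 0.4808 -0.3102]
 [ 0.4318 -0.1006]
 [ 0.5914 -0.0569]
 [ 0.6406 -0.2788]] [ 0.5361 -0.1866]
foot px (np.float64(272.5612244897959), np.float64(266.38775510204084)) 98 tri [0.5443 0.254  0.1676] wrist+top [0.541  0.2522 0.1767] w+s [0.5459 0.2535 0.1679]
chock w1 [array([0.4266, 0.1495, 0.01  ]), array([0.4097, 0.2442, 0.01  ]), array([0.6343, 0.2845, 0.01  ])]
tube robot end [0.4389 0.133  0.2401]
```

>>> jog_arm(moves=[-0.12, -0.24, 0.7, 0, 0, 0, 1, -0.12, -0.24, 0.7, 0, 0, 0, 1, -0.12, -0.24, 0.7, 0, 0, 0, 1, -0.12, -0.24, 0.7, 0, 0, 0, 1, -0.12, -0.24, 0.7, 0, 0, 0, 1, -0.12, -0.24, 0.7, 0, 0, 0, 1, -0.12, -0.24, 0.7, 0, 0, 0, 1, -0.12, -0.24, 0.7, 0, 0, 0, 1])

```text
t: 5.53
eef_pos: [0.4856, -0.199, 0.1628]
tool_rot: [0.0, -0.102, 0.995, 0.0]
contact_force: [-0.4, -0.3, 0.4]
gripper_width: 1.002
grasp_force: 0.0
```

>>> jog_arm(moves=[0, 0, 0.6, 0, 0, 0, 1, 0, 0, 0.6, 0, 0, 0, 1, 0, 0, 0.6, 0, 0, 0, 1, 0, 0, 0.6, 0, 0, 0, 1, 0, 0, 0.6, 0, 0, 0, 1, 0, 0, 0.6, 0, 0, 0, 1, 0, 0, 0, 0, 0, 0, 1, 0, 0, 0, 0, 0, 0, 1])

```text
t: 6.2
eef_pos: [0.4844, -0.2004, 0.0906]
tool_rot: [-0.001, -0.101, 0.995, 0.0]
contact_force: [-0.2, -0.8, -0.0]
gripper_width: 1.0
grasp_force: 0.0
```

>>> jog_arm(moves=[0, 0, 0, 0, 0, 0, 0.3, 0, 0, 0, 0, 0, 0, 0.3, 0, 0, 0, 0, 0, 0, 0.3, 0, 0, 0, 0, 0, 0, 0.3, 0, 0, 0, 0, 0, 0, 0.3, 0, 0, 0, 0, 0, 0, 0.3, 0, 0, 0, 0, 0, 0, 0.3, 0, 0, 0, 0, 0, 0, 0.3], grip_force=30)

```text
t: 6.87
eef_pos: [0.485, -0.1993, 0.0921]
tool_rot: [0.0, -0.101, 0.995, 0.001]
contact_force: [-2.0, 5.2, 7.2]
gripper_width: 0.575
grasp_force: 30.1
```

Run:
```python
import numpy as np
a=np.linspace(.298,.298+1.84,25);P=.136*np.c_[-np.cos(a),np.sin(a)]
d=P/.02;c=np.round(d-d[0],2);print(np.round(np.diff(c,axis=0)*[-1,-1],2).tolist())
```

```text
[[-0.17, -0.49], [-0.21, -0.48], [-0.25, -0.46], [-0.28, -0.44], [-0.31, -0.42], [-0.34, -0.39], [-0.37, -0.36], [-0.4, -0.34], [-0.43, -0.3], [-0.44, -0.27], [-0.47, -0.24], [-0.48, -0.19], [-0.5, -0.17], [-0.5, -0.12], [-0.52, -0.08], [-0.52, -0.05], [-0.52, -0.0], [-0.52, 0.04], [-0.51, 0.07], [-0.51, 0.12], [-0.5, 0.15], [-0.48, 0.19], [-0.47, 0.23], [-0.45, 0.26]]
```

>>> jog_arm(moves=[-0.17, 0, -0.49, 0, 0, 0, 0.3, -0.21, 0, -0.48, 0, 0, 0, 0.3, -0.25, 0, -0.46, 0, 0, 0, 0.3, -0.28, 0, -0.44, 0, 0, 0, 0.3, -0.31, 0, -0.42, 0, 0, 0, 0.3, -0.34, 0, -0.39, 0, 0, 0, 0.3, -0.37, 0, -0.36, 0, 0, 0, 0.3, -0.4, 0, -0.34, 0, 0, 0, 0.3])

```text
t: 7.53
eef_pos: [0.5299, -0.1891, 0.1593]
tool_rot: [-0.001, -0.101, 0.995, 0.001]
contact_force: [-1.1, 6.5, -5.6]
gripper_width: 0.575
grasp_force: 31.9
```

>>> jog_arm(moves=[-0.43, 0, -0.3, 0, 0, 0, 0.3, -0.44, 0, -0.27, 0, 0, 0, 0.3, -0.47, 0, -0.24, 0, 0, 0, 0.3, -0.48, 0, -0.19, 0, 0, 0, 0.3, -0.5, 0, -0.17, 0, 0, 0, 0.3, -0.5, 0, -0.12, 0, 0, 0, 0.3, -0.52, 0, -0.08, 0, 0, 0, 0.3, -0.52, 0, -0.05, 0, 0, 0, 0.3])

```text
t: 8.2
eef_pos: [0.6058, -0.1721, 0.1879]
tool_rot: [-0.001, -0.102, 0.995, 0.002]
contact_force: [-3.8, 9.7, 0.4]
gripper_width: 0.581
grasp_force: 32.1
```

>>> jog_arm(moves=[-0.52, 0, 0, 0, 0, 0, 0.3, -0.52, 0, 0.04, 0, 0, 0, 0.3, -0.51, 0, 0.07, 0, 0, 0, 0.3, -0.51, 0, 0.12, 0, 0, 0, 0.3, -0.5, 0, 0.15, 0, 0, 0, 0.3, -0.48, 0, 0.19, 0, 0, 0, 0.3, -0.47, 0, 0.23, 0, 0, 0, 0.3, -0.45, 0, 0.26, 0, 0, 0, 0.3])

```text
t: 8.87
eef_pos: [0.6854, -0.1542, 0.1673]
tool_rot: [0.0, -0.103, 0.995, 0.003]
contact_force: [-2.7, 11.3, 3.9]
gripper_width: 0.578
grasp_force: 31.8
```

Run:
```python
from station import *
import cv2,numpy as np
a=read_camera("scene")["color"];o=get_obs();print(o["eef_pos"],o["contact_force"])
cv2.imwrite("pics/s2.png",cv2.resize(a[150:300,100:300],(600,450),interpolation=cv2.INTER_CUBIC))
```

```text
[ 0.68694743 -0.15389003  0.16624096] [-0.15478222 12.3625762   5.36975164]
```

View pics/s2.png

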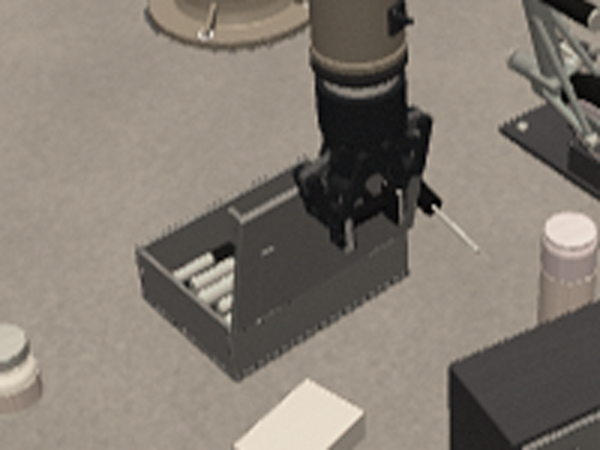

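The lid stands past vertical with its handle still pinched, at about (370,205) in the crop. I'll release it and retreat upward.

>>> jog_arm(moves=[0, 0, 0, 0, 0, 0, 1, 0, 0, 0, 0, 0, 0, 1, 0, 0, 0, 0, 0, 0, 1, 0, 0, 0, 0, 0, 0, 1, 0, 0, 0, 0, 0, 0, 1, 0, 0, -0.2, 0, 0, 0, 1, -0.1, 0, -0.5, 0, 0, 0, 1, -0.1, 0, -0.5, 0, 0, 0, 1])

```text
t: 9.58
eef_pos: [0.6876, -0.1591, 0.1909]
tool_rot: [-0.0, -0.101, 0.995, -0.0]
contact_force: [0.0, 0.0, 0.5]
gripper_width: 0.998
grasp_force: 0.0
```

>>> jog_arm(moves=[0, 0, -0.9, 0, 0, 0, 1, 0, 0, -0.9, 0, 0, 0, 1, 0, 0, -0.9, 0, 0, 0, 1, 0, 0, -0.9, 0, 0, 0, 1, 0, 0, -0.9, 0, 0, 0, 1, 0, 0, -0.9, 0, 0, 0, 1, 0, 0, -0.9, 0, 0, 0, 1, 0, 0, -0.9, 0, 0, 0, 1])

```text
t: 10.25
eef_pos: [0.6879, -0.1591, 0.3366]
tool_rot: [0.001, -0.101, 0.995, -0.0]
contact_force: [-0.9, -0.8, -0.0]
gripper_width: 0.996
grasp_force: 0.0
```

>>> jog_arm(moves=[0.11, 0.9, 0, 0, 0, 0, 0, 0.11, 0.9, 0, 0, 0, 0, 0, 0.11, 0.9, 0, 0, 0, 0, 0, 0.11, 0.9, 0, 0, 0, 0, 0, 0.11, 0.9, 0, 0, 0, 0, 0, 0.11, 0.9, 0, 0, 0, 0, 0, 0.11, 0.9, 0, 0, 0, 0, 0, 0.11, 0.9, 0, 0, 0, 0, 0])

```text
t: 10.92
eef_pos: [0.6415, -0.0208, 0.3356]
tool_rot: [0.001, -0.101, 0.995, -0.0]
contact_force: [1.0, -0.5, -0.4]
gripper_width: -0.002
grasp_force: 0.0
```

>>> jog_arm(moves=[0.11, 0.9, 0, 0, 0, 0, 0, 0.11, 0.9, 0, 0, 0, 0, 0, 0.11, 0.9, 0, 0, 0, 0, 0, 0.11, 0.9, 0, 0, 0, 0, 0, 0.11, 0.9, 0, 0, 0, 0, 0, 0.11, 0.9, 0, 0, 0, 0, 0, 0.11, 0.9, 0, 0, 0, 0, 0, 0.11, 0.9, 0, 0, 0, 0, 0])

```text
t: 11.58
eef_pos: [0.5955, 0.1168, 0.3356]
tool_rot: [0.001, -0.101, 0.995, 0.0]
contact_force: [0.1, 0.6, -0.1]
gripper_width: -0.003
grasp_force: 0.0
```

>>> jog_arm(moves=[0.11, 0.9, 0, 0, 0, 0, 0, 0.11, 0.9, 0, 0, 0, 0, 0, 0.11, 0.9, 0, 0, 0, 0, 0, 0.11, 0.9, 0, 0, 0, 0, 0, 0.11, 0.9, 0, 0, 0, 0, 0, 0.11, 0.9, 0, 0, 0, 0, 0, 0.11, 0.9, 0, 0, 0, 0, 0, 0, 0, 0, 0, 0, 0, 0])

```text
t: 12.25
eef_pos: [0.5539, 0.2412, 0.3351]
tool_rot: [0.0, -0.104, 0.995, 0.001]
contact_force: [-0.0, -0.1, -1.2]
gripper_width: 0.001
grasp_force: 0.0
```

Run:
```python
from station import *
import cv2,numpy as np
b=read_camera("scene")["color"];a=read_camera("wrist")["color"];o=get_obs();print(o["eef_pos"],o["t"])
cv2.imwrite("pics/s3.png",np.hstack([cv2.resize(b[100:280,140:380],(400,300),interpolation=cv2.INTER_CUBIC),cv2.resize(a,(400,300))]))
```

```text
[0.55525366 0.23681031 0.33505362] 12.35
```

View pics/s3.png

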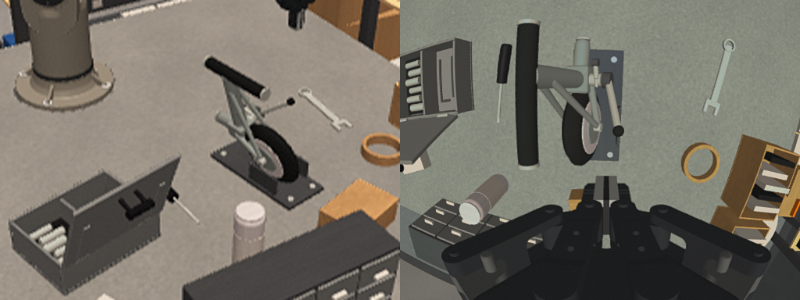

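The lid rests open at crop (150,195). In the wrist view the foot is at (617,131), just ahead of the closed fingers. I'll move over the foot and then press down along the frame.

>>> jog_arm(moves=[0, 0.12, 0.84, 0, 0, 0, 0, 0, 0.12, 0.84, 0, 0, 0, 0, 0, 0.12, 0.84, 0, 0, 0, 0, 0, 0.12, 0.84, 0, 0, 0, 0, 0, 0.12, 0.84, 0, 0, 0, 0, 0, 0.12, 0.84, 0, 0, 0, 0, 0, 0.12, 0.84, 0, 0, 0, 0, 0, 0.12, 0.84, 0, 0, 0, 0])

```text
t: 13.02
eef_pos: [0.5524, 0.2535, 0.1998]
tool_rot: [0.001, -0.1, 0.995, -0.0]
contact_force: [0.9, -0.2, -0.2]
gripper_width: -0.004
grasp_force: 0.0
```

>>> jog_arm(moves=[0, 0.1, 0.4, 0, 0, 0, 0, 0, 0.1, 0.4, 0, 0, 0, 0, 0, 0.1, 0.4, 0, 0, 0, 0, 0, 0.1, 0.4, 0, 0, 0, 0, 0, 0.1, 0.4, 0, 0, 0, 0, 0, 0.1, 0.4, 0, 0, 0, 0, 0, 0.1, 0.4, 0, 0, 0, 0, 0, 0.1, 0.4, 0, 0, 0, 0])

```text
t: 13.68
eef_pos: [0.5479, 0.2712, 0.1352]
tool_rot: [-0.0, -0.101, 0.995, 0.0]
contact_force: [1.2, 0.3, 0.3]
gripper_width: 0.003
grasp_force: 0.6
```

>>> jog_arm(moves=[0, 0.12, 0.4, 0, 0, 0, 0, 0, 0.12, 0.4, 0, 0, 0, 0, 0, 0.12, 0.4, 0, 0, 0, 0, 0, 0.12, 0.4, 0, 0, 0, 0, 0, 0.12, 0.4, 0, 0, 0, 0, 0, 0.12, 0.4, 0, 0, 0, 0, 0, 0.12, 0.4, 0, 0, 0, 0, 0, 0.12, 0.4, 0, 0, 0, 0])

```text
t: 14.35
eef_pos: [0.544, 0.29, 0.0708]
tool_rot: [-0.0, -0.101, 0.995, -0.0]
contact_force: [0.4, 0.2, -0.8]
gripper_width: 0.002
grasp_force: 0.0
```

Run:
```python
from station import *
import cv2,numpy as np
b=read_camera("scene")["color"];a=read_camera("wrist")["color"];o=get_obs();print(o["eef_pos"],o["contact_force"],o["t"])
cv2.imwrite("pics/s4.png",np.hstack([cv2.resize(b[120:240,240:400],(400,300),interpolation=cv2.INTER_CUBIC),cv2.resize(a,(400,300))]))
```

```text
[0.54306222 0.29005615 0.07006685] [-0.27160446 -0.24120917 -1.36275173] 14.45
```

View pics/s4.png

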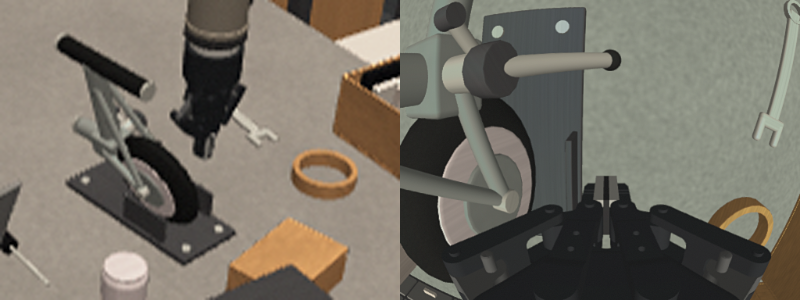

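The wrist view shows the leg now pointing outward and down, from the pivot at (487,65) to the foot at (612,60), so the kickstand snapped over. Next I'll rise and tilt the tool into line with the leaning frame.

>>> jog_arm(moves=[0, 0, -1, 0, 0, 0.07, 0, 0, 0, -1, 0, 0, 0.07, 0, 0, 0, -1, 0, 0, 0.07, 0, 0, 0, -1, 0, 0, 0.07, 0, 0, 0, -1, 0, 0, 0.07, 0, 0, 0, -1, 0, 0, 0.07, 0, 0, 0, -1, 0, 0, 0.07, 0, 0, 0, -1, 0, 0, 0.07, 0])

```text
t: 15.12
eef_pos: [0.5443, 0.2896, 0.2331]
tool_rot: [0.0, -0.081, 0.997, 0.0]
contact_force: [-0.2, -0.4, -0.1]
gripper_width: 0.0
grasp_force: 0.0
```

>>> jog_arm(moves=[0, 0, -1, 0, 0, 0, 0, 0, 0, -1, 0, 0, 0, 0, 0, 0, -1, 0, 0, 0, 0, 0, 0, -1, 0, 0, 0, 0, 0, 0, -1, 0, 0, 0, 0, 0, -1, -0.5, 0, 0, 0, 0, 0, -1, 0, 0, 0, 0, 0, 0, -1, 0, 0, 0, 0, 0])

```text
t: 15.78
eef_pos: [0.5544, 0.23, 0.343]
tool_rot: [0.001, -0.082, 0.997, 0.001]
contact_force: [0.4, -0.8, 0.1]
gripper_width: 0.004
grasp_force: 0.0
```

>>> jog_arm(moves=[0, -0.6, 0, -0.5, 0, 0, 1, 0, -0.6, 0, -0.5, 0, 0, 1, 0, -0.6, 0, -0.5, 0, 0, 1, 0, -0.6, 0, -0.5, 0, 0, 1, 0, -0.6, 0, -0.5, 0, 0, 1, 0, -0.6, 0, -0.5, 0, 0, 1, 0, -0.6, 0, -0.5, 0, 0, 1, 0, -0.6, 0, -0.5, 0, 0, 1])

```text
t: 16.45
eef_pos: [0.5695, 0.1359, 0.3306]
tool_rot: [-0.011, -0.08, 0.987, 0.14]
contact_force: [0.7, -0.6, -0.3]
gripper_width: 0.997
grasp_force: 0.0
```

Run:
```python
from station import *
import cv2,pickle,numpy as np
from h import *
c=read_camera("wrist"); pickle.dump(c,open("w5.pkl","wb"));s=read_camera("scene")["color"]
cv2.imwrite("pics/s5.png",np.hstack([cv2.resize(s[100:280,220:460],(400,300),interpolation=cv2.INTER_CUBIC),cv2.resize(c["color"],(400,300))]))
o=get_obs();print(o["eef_pos"],o["t"]);M=R.from_quat(o["tool_rot"],scalar_first=True).as_matrix();print(M)
print((M.T@(np.array([.5435,.1286,.318])-o["eef_pos"]))/.02,(M.T@(np.array([.539,.1558,.2217])-o["eef_pos"]))/.02)
```

```text
[0.56971705 0.13235489 0.32986345] 16.55
[[-9.87853890e-01 -1.49314629e-01 -4.30096873e-02]
 [-1.55385281e-01  9.49836055e-01  2.71416439e-01]
 [ 3.25706937e-04  2.74802857e-01 -9.61500537e-01]]
[ 1.32391007 -0.14560236  0.57575795] [ 1.33328493 -0.1434053   5.58418658]
```

View pics/s5.png

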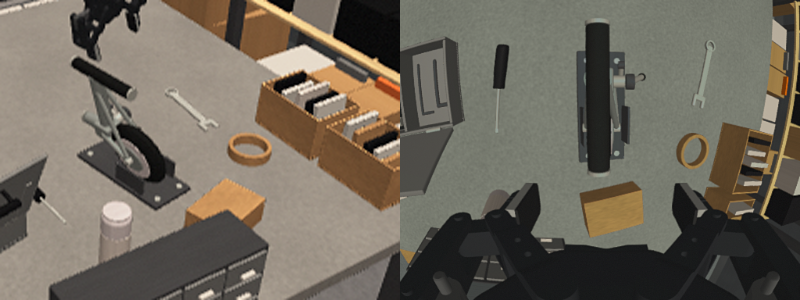

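The view along the frame shows the tube from (596,20) to (598,176), nearly central between the fingers, and the kickstand no longer sticks forward. I'll check the offset.

Run:
```python
from h import *
from station import get_obs
c=pickle.load(open("w5.pkl","rb"));o=get_obs();M=R.from_quat(o["tool_rot"],scalar_first=True).as_matrix()
P=[wplane(c,(x*1.28,y*1.28),.24) for x,y in((197,20),(198,177))]
print(P,np.mean(P,0),np.linalg.norm(P[0]-P[1]))
for p in P+[np.mean(P,0)]: print(M.T@(p-o["eef_pos"])/.02)
```

```text
[array([0.432529  , 0.13037134, 0.24      ]), array([0.59647942, 0.15758171, 0.24      ])] [0.51450421 0.14397653 0.24      ] 0.16619309105652566
[ 6.79003431 -0.30472973  4.58828998]
[-1.51932311 -0.23646992  4.60498428]
[ 2.6353556  -0.27059982  4.59663713]
```

>>> jog_arm(moves=[0.16, -0.03, 0.69, 0, 0, 0, 1, 0.16, -0.03, 0.69, 0, 0, 0, 1, 0.16, -0.03, 0.69, 0, 0, 0, 1, 0.16, -0.03, 0.69, 0, 0, 0, 1, 0.16, -0.03, 0.69, 0, 0, 0, 1, 0.16, -0.03, 0.69, 0, 0, 0, 1, 0.16, -0.03, 0.69, 0, 0, 0, 1, 0.16, -0.03, 0.69, 0, 0, 0, 1])

```text
t: 17.22
eef_pos: [0.5396, 0.1595, 0.2224]
tool_rot: [-0.011, -0.081, 0.987, 0.139]
contact_force: [0.0, 0.7, 0.2]
gripper_width: 0.998
grasp_force: 0.0
```

>>> jog_arm(moves=[0, 0, 0, 0, 0, 0, 0, 0, 0, 0, 0, 0, 0, 0, 0, 0, 0, 0, 0, 0, 0, 0, 0, 0, 0, 0, 0, 0, 0, 0, 0, 0, 0, 0, 0, 0, 0, 0, 0, 0, 0, 0, 0, 0, 0, 0, 0, 0, 0, 0, 0, 0, 0, 0, 0, 0], grip_force=40)

```text
t: 17.88
eef_pos: [0.5408, 0.1577, 0.2236]
tool_rot: [-0.01, -0.08, 0.987, 0.139]
contact_force: [-0.2, -2.2, 5.4]
gripper_width: 0.268
grasp_force: 39.3
```

>>> jog_arm(moves=[0, 0.19, 0, 0.25, 0, 0, 0, 0, 0.19, 0, 0.25, 0, 0, 0, 0, 0.19, 0, 0.25, 0, 0, 0, 0, 0.19, 0, 0.25, 0, 0, 0, 0, 0.19, 0, 0.25, 0, 0, 0, 0, 0.19, 0, 0.25, 0, 0, 0, 0, 0.2, 0, 0.25, 0, 0, 0, 0, 0.2, 0, 0.25, 0, 0, 0])

```text
t: 18.55
eef_pos: [0.5356, 0.188, 0.2296]
tool_rot: [-0.005, -0.081, 0.994, 0.069]
contact_force: [1.3, -1.6, 0.5]
gripper_width: 0.269
grasp_force: 39.3
```

Forces are small, so I'll do the second half of the lift.

>>> jog_arm(moves=[0, 0.19, 0, 0.25, 0, 0, 0, 0, 0.19, 0, 0.25, 0, 0, 0, 0, 0.19, 0, 0.25, 0, 0, 0, 0, 0.19, 0, 0.25, 0, 0, 0, 0, 0.19, 0, 0.25, 0, 0, 0, 0, 0.19, 0, 0.25, 0, 0, 0, 0, 0.2, 0, 0.25, 0, 0, 0, 0, 0.2, 0, 0.25, 0, 0, 0])

```text
t: 19.22
eef_pos: [0.5303, 0.2185, 0.2313]
tool_rot: [0.001, -0.081, 0.997, -0.001]
contact_force: [5.6, 0.8, -7.0]
gripper_width: 0.266
grasp_force: 39.5
```

>>> jog_arm(moves=[0, 0, 0, 0, 0, 0, 0, 0, 0, 0, 0, 0, 0, 0, 0, 0, 0, 0, 0, 0, 0, 0, 0, 0, 0, 0, 0, 0, 0, 0, 0, 0, 0, 0, 0, 0, 0, 0, 0, 0, 0, 0, 0, 0, 0, 0, 0, 0, 0, 0, 0, 0, 0, 0, 0, 0])

```text
t: 19.88
eef_pos: [0.5303, 0.2185, 0.2313]
tool_rot: [0.0, -0.081, 0.997, -0.0]
contact_force: [3.4, 1.3, -5.7]
gripper_width: 0.267
grasp_force: 39.6
```

Run:
```python
from station import *
import cv2,numpy as np
s=read_camera("scene");t=read_camera("top")["color"];w=read_camera("wrist")["color"]
o=get_obs();print({k:o[k] for k in("t","eef_pos","tool_rot","contact_force","grasp_force","joint_vel")})
cr=lambda i,x,y,a,b:cv2.resize(i[y:y+b,x:x+a],(400,300),interpolation=cv2.INTER_CUBIC)
cv2.imwrite("pics/s6.png",np.vstack([np.hstack([cr(s["color"],240,100,133,100),cr(t,150,165,100,75)]),np.hstack([cv2.resize(w,(400,300)),cr(s["color"],130,170,200,150)])]))
```

```text
{'t': 20.0333, 'eef_pos': array([0.53031286, 0.21845719, 0.23128015]), 'tool_rot': array([ 4.19936636e-04, -8.14196419e-02,  9.96679732e-01, -4.20098973e-04]), 'contact_force': array([ 5.17640585,  1.39099363, -5.87918235]), 'grasp_force': 39.59118068218231, 'joint_vel': array([-2.04697626e-04,  9.87136714e-04, -4.78369179e-04, -2.56994638e-03,
        1.23798464e-05,  1.12477553e-03,  2.09286030e-04])}
```

View pics/s6.png

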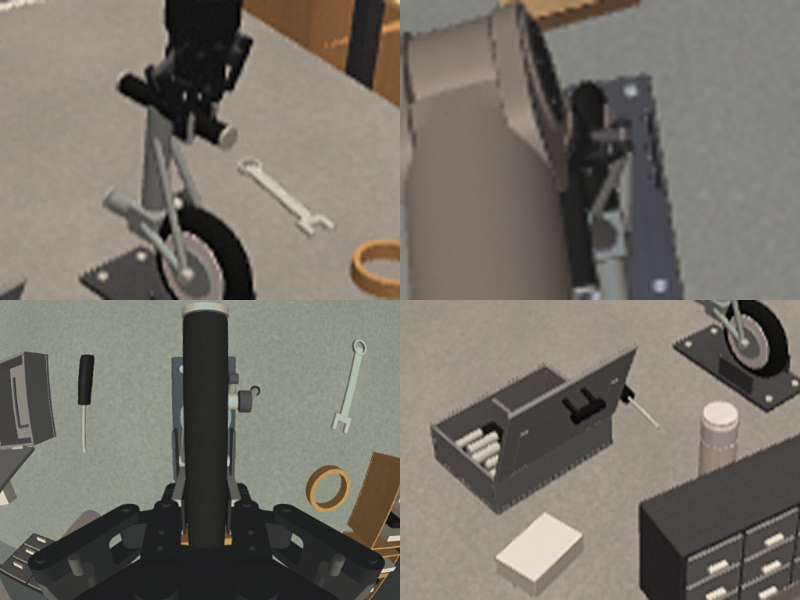

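The tube is gripped in the fingers with the upright vertical (top-left panel). The lid rests open (bottom right). The kickstand leg hangs down beside the pivot at (250,395), and the other things are where they were.

```bash
python3 -c "
from station import *
print(hand_in())"
```

```text
the job is handed in; nothing more can be done
None
```

I handed the job in with the case lid open, the kickstand snapped down and the frame upright in the gripper (about 40 N), at about 20 s of the 66 s allowed; I judged these from the camera views and arm readings, and the hand-in returned no verdict.

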